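# Stack the trial-lens tray on its lens cabinet

### The arm

A 7-joint arm with a two-finger parallel gripper is mounted at the origin on the work surface. World frame = base frame: x ahead of the robot, y to its left, z up, the work surface at z = 0. Lengths are in m, angles in rad, forces in N, time in s.
With the tool pointing down it reaches from about 0.425 to 0.95 m from the base axis. Payload 4.7 kg.
Tool frame: the origin (TCP) lies between the finger pads; the fingertips stand 25 mm ahead of it and the grasp point (between the pads) lies 6 mm ahead of it; z points along the fingers, y is the line along which they close (so a half turn about z gives the same grasp; the last joint's range is limited). The gripper opens to 85 mm and grips with 20 to 120 N. Pads are 22 mm wide; open, the fingers measure 114 mm over their backs; the gripper's body (76 mm by 85 mm) begins 54 mm behind the grasp point. The pads swing forward as they close: fully open they stand 13 mm farther back than shut.
Start: joints at [-1.331, 0.469, -0.049, 1.532, 0.024, 1.141, -0.082], TCP at [0.179, 0.651, 0.256] pointing down, gripper open.
Joint ranges: [-2.59, 2.59], [-0.33, 1.99], [-1.39, 1.29], [0.1, 2.45], [-1.04, 4.18], [0.21, 1.99], [-2.66, 2.66]. Speed limits (rad/s): [2.57, 2.57, 3.14, 3.14, 3.14, 3.14, 3.14].

### API

Orientations are given as a 3x3 rotation matrix whose columns are the frame's x, y, z axes.
In Python, from rig import * gives the robot as it stands. Calls block until the motion is done:
- movep(position, orientation): joint-space move of the TCP to a pose.
- move_l(position, attitude=None, feed=0.15, until_force=None): straight line of the TCP; attitude=None keeps the orientation; feed is the mean speed in m/s. With until_force (N) it stops when the force on the tool has changed by that much, and returns True; else False.
- move_joints(angles): joint-space move.
- command_gripper(opening, newtons=None): finger opening in m; newtons is the grip in N (None keeps the last); returns when the fingers have stopped.
- sleep(seconds).
- inverse_kinematics(position, orientation): joint angles nearest the present ones, or None.
- sense(): the state.
- camera(name): name is "scene" or "top" or "wrist"; returns (picture, depth): 384x512x3 uint8, red, green, blue; 384x512 float32, m along the optical axis (not along the pixel's ray), 0 where there is no reading.
- camera_params(name): a dict with "K" (3x3 intrinsics, pixels), "dist" ([k1, k2, p1, p2, k3] as OpenCV has them; the pictures are not rectified), "position" and "rotation" of the camera in the world; the wrist camera has in their place "tool_from_camera" (4x4, takes a point from camera to tool coordinates, whose origin is the TCP and whose axes are the flange's). Camera axes: x right, y down, z forward; pixel columns grow to the right and rows downward; lengths in m; the calibration is good to about 2 mm. A picture is of the moment at which its call begins: read the wrist's pose just before it. camera_params takes no time and is no camera call.
A pose or a line that the arm cannot do raises Unreachable and nothing moves.
- finish_job(): hands the job in; it is judged then, once.
The state is a dict: "time_s": time; "joint_pos": joint angles; "qd": joint speeds; "joint_efforts": joint torques, N m; "position": TCP position; "tcp_rot": TCP orientation; "wrist_force": force on the tool from outside, world axes, zero at the start; "ft_torque": the same for the moment, N m; "finger_gap": finger opening in m; "gripper_force": force on a finger pad.
Only numpy, scipy, OpenCV 4.12 (cv2) and the standard library are available. Lean on these libraries where they do the work, as an engineer would, in place of code of your own. Each camera call takes 0.05 s, during which the arm holds its last target. There are 200 camera calls.

### The job

Pick up the white trial-lens tray by its blue handle and stack it on the low white lens cabinet standing in the aluminium dock, so that all four of its corner lugs drop into the cabinet's sockets and the tray sits fully home and level. The lenses are fragile: set it down and press only gently, keep hold of the tray until it is fully home (do not drop it in), then let go. Leave the eye-drop bottle, the occluder and the lens case where they are.

Things in the scene. Friction and masses are not known exactly. Their poses are not given: they have to be found in the camera images.
- lens_tray: Loose white open tray of lenses, 190 (x) x 146 (y) mm, 0.44 to 0.75 kg. Origin: its centre, in the plane of the lug tips (it stands on its lugs); floor underside 10 mm, wall tops 42 mm above it. Four round blue lugs, 14 mm in diameter, 1.5 mm bevel at the tip, reach 10 mm below the floor at x = +-78, y = +-56 mm. It fits either way round (half a turn).
- tray_grip (a point): Where to grip the tray: middle of its blue handle, 88 mm above the tray's origin. The handle is a flat level bar, 14 mm thick (tray y), 114 mm long (tray x), 24 mm high (76 to 100 mm above the origin), on two posts at x = +-53 mm, free below between them. Grip across tray y. The tray's lugs drag on the cabinet deck with up to about 1.2 times the load on them.
- dock: Aluminium frame fixed to the table, 270 (x) x 220 (y) x 10 mm, origin at its centre on the table. In it stands the heavy white lens cabinet, 228 (x) x 178 (y) mm, its sides parallel to the dock's, flat deck 60 mm above the table. The cabinet's place is NOT measured: it is off the dock's centre by up to 12 mm in x and in y, and stays put on non-slip feet.
- dock_seat (a point): Fixed to the dock: where the seated tray's origin would be if the cabinet stood centred in the dock (dock x +11.2, y +8.2 mm, 50 mm above the table; axes as the dock). The true seat is up to 12 mm off in dock x and y, at this height. Four square sockets in the deck, 16.5 mm wide, 1 mm bevel, 14 mm deep, at the lug spacing. With lugs riding on the deck the origin is 10 mm higher.
- fence_corner (a point): Fixed to the dock: inner corner of the cabinet's two blue fences, at deck height, if the cabinet were centred. Fences 6 mm thick, 20 mm high stand on the deck along its whole +x and +y edges (dock axes), none on the others. A seated tray clears them by 0.8 mm: slid with lugs on the deck to +x and +y until it bumps on both, its lugs are over the sockets to about 1 mm.
- drops: Bystander: white eye-drop bottle, 34 mm in diameter, 75 mm high, origin at the centre of its underside.
- occluder: Bystander: flat black occluder paddle lying on the table, 5 mm thick, handle 110 x 14 mm along its x, disc of 56 mm diameter 70 mm to +x of its origin.
- lens_case: Bystander: green lens case, 85 (x) x 50 (y) x 22 mm, origin at the centre of its underside.
Not all that is in view belongs to the job. What is shaped like the lens_tray but orange or purple is not meant.

How it is judged:
By the outcome, as a careful person would: the job done as asked, in the order asked, and still so for the second after the job is handed in, with the robot touching nothing.
It also fails if it takes over 72 s, if anything falls off the work surface, if the arm or the gripper's body presses on something with over 40 N, if the wrist force passes 120 N, or if a joint passes its speed limit or range.

## Working session

There is one attempt and no reset: what is moved stays moved. The work goes in short steps, each a Python script; the robot and the scene stay as the last script left them, time stands still between calls to the robot, and variables do not carry over. Pictures are saved under pics/ and viewed, at most 10 in all, crops included, and the job is handed in when it is done.

```bash
mkdir -p pics; ls
python3 - <<'E'
from rig import *
import cv2,numpy as np
ims=[]
for n in("scene","top"):
    p,d=camera(n); np.savez(f"{n}0.npz",p=p,d=d); cv2.imwrite(f"pics/{n}0.png",p[:,:,::-1])
    c=camera_params(n); print(n,c["K"],c["dist"],c["position"],c["rotation"], (d==0).mean())
print(camera_params("wrist"))
print(sense())
E
```

```text
pics
scene [[379.25860932   0.         260.40459094]
 [  0.         379.25860932 194.43213305]
 [  0.           0.           1.        ]] [0.03533256 0.         0.         0.         0.        ] [ 0.92346533 -0.27914096  0.90333504] [[ 0.5736267   0.66318534 -0.48076774]
 [ 0.8190914  -0.4690404   0.33028834]
 [-0.00645711 -0.58325493 -0.8122635 ]] 0.003941853841145833
top [[399.42728758   0.         259.18740988]
 [  0.         399.42728758 193.1232722 ]
 [  0.           0.           1.        ]] [-0.01910472  0.          0.          0.          0.        ] [0.33424136 0.04592187 1.26244607] [[-0.01125907 -0.99391843  0.10954176]
 [-0.99993064  0.01156985  0.00220187]
 [-0.00345586 -0.10950937 -0.99397976]] 0.0037689208984375
{'K': array([[296.24052011,   0.        , 255.85557516],
       [  0.        , 296.24052011, 194.79773883],
       [  0.        ,   0.        ,   1.        ]]), 'dist': array([-0.04321064,  0.        ,  0.        ,  0.        ,  0.        ]), 'tool_from_camera': array([[-8.64644027e-05, -9.50626608e-01, -3.10336985e-01,
         7.97714777e-02],
       [ 9.9999
[... 373 characters left out ...]
3]), 'qd': array([-0.00120697, -0.00138049,  0.00036785, -0.00193725, -0.00185343,
        0.00176878, -0.00076884]), 'joint_efforts': array([ 1.17960870e-03, -5.11514926e+01, -4.66302875e-02, -2.38393486e+01,
        1.08095494e-02,  4.35858528e-03, -1.49409249e-05]), 'position': array([0.17911836, 0.65030544, 0.25537324]), 'tcp_rot': array([[-9.64100733e-01,  2.65536473e-01, -3.97873297e-04],
       [ 2.65536761e-01,  9.64099208e-01, -1.71630785e-03],
       [-7.21530015e-05, -1.76034364e-03, -9.99998448e-01]]), 'wrist_force': array([-0.39609383,  0.37295606, -0.19919605]), 'ft_torque': array([ 0.03692083, -0.06048855, -0.06399267]), 'gripper_force': 0.0, 'finger_gap': 0.08541240463919504}
```

View pics/scene0.png

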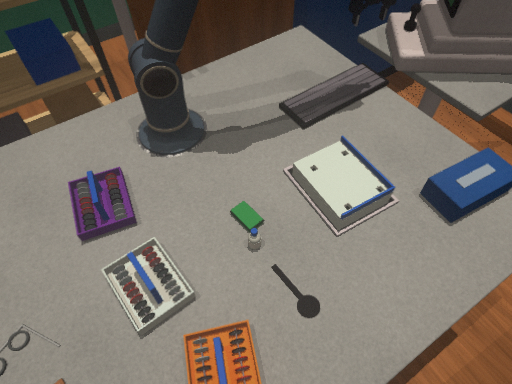

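View pics/top0.png

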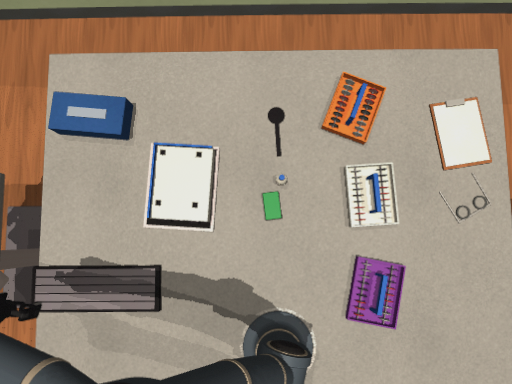

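The top view shows the white tray at (372,195) with its handle at (375,193). The cabinet is at (182,185), with sockets at (163,152), (199,154), (158,202) and (195,205), and fences on the top and left edges (world +x and +y). The orange and purple trays are decoys. Drops are at (281,179), case at (272,206) and occluder at (277,130).

```bash
cat > h.py <<'E'
import numpy as np,cv2
from rig import *
def cam(n,s=None):
    c=camera_params(n)
    if n=="wrist":
        T=np.eye(4);T[:3,:3]=s["tcp_rot"];T[:3,3]=s["position"];T=T@c["tool_from_camera"]
        return c,T[:3,3],T[:3,:3]
    return c,np.array(c["position"]),np.array(c["rotation"])
def ray(C,uv,z):
    c,p,R=C
    q=cv2.undistortPoints(np.float64(uv).reshape(-1,1,2),c["K"],c["dist"])[:,0]
    d=np.c_[q,np.ones(len(q))]@R.T
    return p+d*((z-p[2])/d[:,2])[:,None]
def cloud(C,d):
    v,u=np.mgrid[:384,:512]
    c,p,R=C
    q=cv2.undistortPoints(np.stack([u,v],-1).reshape(-1,1,2).astype(float),c["K"],c["dist"])[:,0]
    return ((np.c_[q,np.ones(len(q))]*d.reshape(-1,1))@R.T+p).reshape(384,512,3)
def snap(n,name):
    s=sense();p,d=camera(n);np.savez(f"{name}.npz",p=p,d=d,pos=s["position"],rot=s["tcp_rot"])
    cv2.imwrite(f"pics/{name}.png",p[:,:,::-1]); return cam(n,s),p,d
def comps(m,amin=15):
    n,l,st,ce=cv2.connectedComponentsWithStats(m.astype(np.uint8))
    return [(i,st[i],ce[i],l==i) for i in range(1,n) if st[i][4]>=amin]
def blue(p):
    h=cv2.cvtColor(p,cv2.COLOR_RGB2HSV);return (h[...,0]>100)&(h[...,0]<125)&(h[...,1]>120)&(h[...,2]>50)
def down(yaw): # tool x at yaw, z down
    c,s=np.cos(yaw),np.sin(yaw);return np.array([[c,s,0],[s,-c,0],[0,0,-1.]])
E
python3 - <<'E'
from h import *
for n in("top","scene"):
    f=np.load(n+"0.npz");p,d=f["p"],f["d"];C=cam(n);P=cloud(C,d)
    print(n)
    m=blue(p)&(P[...,2]>.088)&(P[...,2]<.112)
    for i,st,ce,mm in comps(m,40):
        q=ray(C,np.argwhere(mm)[:,::-1],.1)[:,:2]; r=cv2.minAreaRect(q.astype(np.float32)*1000)
        print("handle",st,q.mean(0).round(4),[np.round(x,1) for x in r])
    g=cv2.cvtColor(p,cv2.COLOR_RGB2GRAY)
    deck=(abs(P[...,2]-.06)<.006)&(g>170)
    for i,st,ce,mm in comps(deck,800):
        c,_=cv2.findContours(mm.astype(np.uint8),cv2.RETR_EXTERNAL,2); c=max(c,key=cv2.contourArea)
        h=np.zeros_like(g);cv2.drawContours(h,[cv2.convexHull(c)],-1,1,-1)
        print("deck",st)
        for j,s2,c2,m2 in comps((h>0)&(g<110),8): print("  hole",s2,ray(C,[c2],.06)[0].round(4))
for nm in("rim",):
    pass
E
```

```text
top
handle [350  83  17  36 153] [ 0.7418 -0.2524] [array([ 739.6, -250.6]), array([ 14.2, 116.9]), np.float64(67.4)]
handle [373 174   8  38 184] [ 0.4584 -0.2952] [array([ 460.5, -295.6]), array([109.6,  15.9]), np.float64(1.1)]
handle [376 275  12  41 242] [ 0.1665 -0.2966] [array([ 166.6, -296.4]), array([ 17.6, 112.7]), np.float64(78.3)]
deck [ 152  146   61   75 3835]
  hole [160 150   5   5  21] [0.5978 0.3451 0.06  ]
  hole [197 152   4   5  20] [0.5896 0.2332 0.06  ]
  hole [156 200   5   5  24] [0.443  0.3555 0.06  ]
  hole [193 203   4   4  16] [0.4344 0.2445 0.06  ]
scene
handle [ 87 171  12  32 174] [ 0.1709 -0.3002] [array([ 168.8, -299.7]), array([ 13.5, 110.8]), np.float64(78.2)]
handle [127 253  28  38 245] [ 0.4656 -0.2977] [array([ 464.1, -297.9]), array([111.2,  12.2]), np.float64(3.5)]
handle [214 338  13  46 287] [ 0.7319 -0.2497] [array([ 731. , -249.2]), array([12.3, 86.8]), np.float64(67.6)]
deck [ 294  141   92   76 3357]
  hole [342 151   6   5  16] [0.4434 0.3538 0.06  ]
  hole [311 165   6   6  19] [0.4346 0.2425 0.06  ]
  hole [377 187   6   5  22] [0.5983 0.3417 0.06  ]
  hole [341 204  11  12  38] [0.5941 0.2258 0.06  ]
```

Run:
```python
from h import *
y=np.radians
for k in(0,180):
  print(k,inverse_kinematics([.516,.295,.22],down(y(-4+k))),inverse_kinematics([.462,-.297,.22],down(y(2+k))))
movep([.516,.295,.22],down(y(-4+180)))
C,p,d=snap("wrist","w_cab"); print(sense()["joint_pos"],sense()["time_s"])
movep([.462,-.297,.24],down(y(2+180)))
C,p,d=snap("wrist","w_tray"); print(sense()["joint_pos"],sense()["time_s"])
a=[cv2.imread(f"pics/{n}.png") for n in("w_cab","w_tray")]
cv2.imwrite("pics/w_both.png",cv2.resize(np.vstack(a),(400,600)))
```

```text
0 [-1.08384794  0.42535872  0.66171156  1.80213468 -0.30267671  1.01722135
 -1.94469896] [-0.20751896  0.4097983   0.92052013  1.91340607 -0.38486819  1.00590957
 -0.65143353]
180 [-0.6459926   0.36984641  0.07220163  1.7769384  -0.03107577  0.99590664
  0.93922644] [-0.31179928  0.48468883  1.09830466  1.9175125  -0.49962867  1.04707908
  2.60736084]
[-0.64740532  0.37002338  0.07077611  1.77648714 -0.03127428  0.99589413
  0.93912943] 1.9333
[ 0.0696692   0.29995659  0.52523974  1.87789858 -0.17633478  1.00949352
  2.27776107] 4.1167
```

View pics/w_both.png

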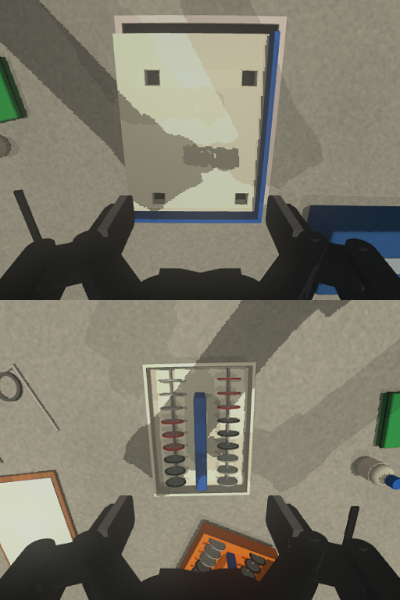

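The wrist views clearly show the four sockets (cabinet image) and the blue handle in the tray's middle. The next step is to measure both.

Run:
```python
from h import *
f=np.load("w_cab.npz");p,d=f["p"],f["d"];C=cam("wrist",dict(position=f["pos"],tcp_rot=f["rot"]));P=cloud(C,d)
g=cv2.cvtColor(p,cv2.COLOR_RGB2GRAY)
h=np.zeros((384,512),np.uint8)
H=[]
for pt in [(152,77),(249,77),(159,198),(241,198)]:
    u,v=int(pt[0]*1.28),int(pt[1]*1.28)
    w=g[v-18:v+19,u-18:u+19]
    _,m=cv2.threshold(w,0,1,cv2.THRESH_BINARY_INV+cv2.THRESH_OTSU)
    b=max(comps(m,20),key=lambda c:-np.hypot(*(c[2]-18)))
    uv=np.argwhere(b[3])[:,::-1]+[u-18,v-18]
    q=ray(C,uv,.06)[:,:2]*1000; r=cv2.minAreaRect(q.astype(np.float32))
    print(b[1],r, "deckz",np.median(P[v-18:v+19,u-18:u+19,2][m==0])); H.append(r[0])
print(np.mean(H,0))
f=np.load("w_tray.npz");p,d=f["p"],f["d"];C=cam("wrist",dict(position=f["pos"],tcp_rot=f["rot"]));P=cloud(C,d)
m=blue(p)
for z0,z1 in((.06,.13),(.094,.112)):
  for i,st,ce,mm in comps(m&(P[...,2]>z0)&(P[...,2]<z1),100):
    q=ray(C,np.argwhere(mm)[:,::-1],.1)[:,:2]*1000
    print(z0,st,np.median(P[mm][:,2]),cv2.minAreaRect(q.astype(np.float32)))
# rim
for n in("w_tray","top0"):
    if n=="top0":
        f=np.load("top0.npz");p,d=f["p"],f["d"];C=cam("top");P=cloud(C,d)
    g=cv2.cvtColor(p,cv2.COLOR_RGB2GRAY)
    mm=(abs(P[...,2]-.042)<.006)&(abs(P[...,0]-.46)<.13)&(abs(P[...,1]+.296)<.1)
    q=ray(C,np.argwhere(mm)[:,::-1],.042)[:,:2]*1000
    print(n,"rim",cv2.minAreaRect(q.astype(np.float32)))
```

```text
[  8   9  21  20 355] ((431.89227294921875, 246.91802978515625), (17.270740509033203, 16.37094497680664), 85.84769439697266) deckz 0.060035376997107315
[  9  10  20  21 366] ((440.7190246582031, 358.7215576171875), (17.33333969116211, 17.12198257446289), 85.53459930419922) deckz 0.0600458658605707
[ 10  12  17  14 221] ((587.6470947265625, 235.70693969726562), (17.064685821533203, 15.524415969848633), 86.28736877441406) deckz 0.059887781489479125
[ 11  12  17  15 229] ((595.8924560546875, 347.3126525878906), (17.040529251098633, 16.749921798706055), 85.89322662353516) deckz 0.05988330762384808
[514.0377121  297.16479492]
0.06 [249 154  15  42 518] 0.09989009150148648 ((448.42803955078125, -296.06195068359375), (37.80464172363281, 12.298783302307129), 2.536060094833374)
0.06 [252 225  13  19 196] 0.09979674405109151 ((506.5333557128906, -292.08648681640625), (18.964038848876953, 11.589987754821777), 2.083514451980591)
0.06 [493 224  19  19 260] 0.07242455344928567 ((497.54571533203125, -48.92286682128906), (26.351085662841797, 14.295217514038086), 67.2309341430664)
0.094 [249 154  15  42 518] 0.09989009150148648 ((448.42803955078125, -296.06195068359375), (37.80464172363281, 12.298783302307129), 2.536060094833374)
0.094 [252 225  13  19 196] 0.09979674405109151 ((506.5333557128906, -292.08648681640625), (18.964038848876953, 11.589987754821777), 2.083514451980591)
w_tray rim ((460.1970520019531, -295.4768981933594), (190.08383178710938, 146.43423461914062), 3.142209053039551)
top0 rim ((460.95159912109375, -296.41412353515625), (190.4825897216797, 146.07630920410156), 3.370732307434082)
```

Run:
```python
from h import *
y=np.radians; R=down(y(183.1))
command_gripper(.05,80)
x0,y0=.4602,-.2955
movep([x0,y0,.15],R)
print(move_l([x0,y0,.094],R,.08,until_force=15), sense()["position"])
command_gripper(.0,80); s=sense();print(s["position"],s["finger_gap"],s["gripper_force"],s["wrist_force"])
move_l([x0,y0,.13],R,.06); sleep(.2); s=sense();print(s["finger_gap"],s["wrist_force"],s["ft_torque"])
move_l([x0,y0,.235],R,.12); sleep(.2)
C,p,d=snap("wrist","w_held"); s=sense();print(s["position"],s["wrist_force"],s["ft_torque"],s["time_s"])
P=cloud(C,d)
Q=(P-s["position"])@s["tcp_rot"]  # tool frame
np.save("Q.npy",Q)
mm=(abs(Q[...,2]-.052)<.008)&(abs(Q[...,0])<.11)&(abs(Q[...,1])<.085)
print(mm.sum());c=Q[mm];A=np.c_[c[:,:2],np.ones(len(c))]
cf=np.linalg.lstsq(A,c[:,2],rcond=None)[0];print("plane",cf)
print(cv2.minAreaRect((c[:,:2]*1000).astype(np.float32)),c.min(0),c.max(0))
```

```text
False [ 0.46040807 -0.29579885  0.09420315]
[ 0.46050222 -0.2955299   0.09462116] 0.012663350253564512 78.68872404098511 [-0.87563925  1.29748377  5.57380105]
0.013144033546053379 [-5.24441018e-01 -1.74959811e-03 -5.27827435e+00] [-0.00504664  0.02763728  0.04381436]
[ 0.45994602 -0.29536868  0.2343713 ] [ 0.68464539 -0.14196044 -5.10832699] [-0.00354998 -0.01251372  0.01444014] 8.5
11881
plane [-0.00980037 -0.00103416  0.05402251]
((1.2031021118164062, 0.423431396484375), (147.50341796875, 187.73863220214844), 89.7182388305664) [-0.09273012 -0.07357063  0.04405753] [0.09517682 0.07380695 0.0599997 ]
```

View pics/w_held.png

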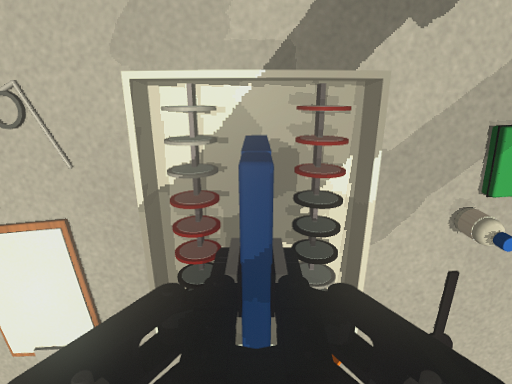

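The grip is good: the tray is centred and level, with a load of about 5 N. Next I carry it over, hover just above the deck, and touch both fences lightly with the lugs in the air.

```bash
cat >> h.py <<'E'
YAW=np.radians(-4.2); R=down(YAW+np.pi)
ex=np.array([np.cos(YAW),np.sin(YAW),0]); ey=np.array([-np.sin(YAW),np.cos(YAW),0])
SEAT=np.array([.5140,.2972,0])
def at(dx,dy,z): return SEAT+ex*dx/1000+ey*dy/1000+[0,0,z]
def rep(t):
    s=sense();q=s["position"]-SEAT;f=s["wrist_force"]
    print(t,"dx %.2f dy %.2f z %.2f"%(q@ex*1e3,q@ey*1e3,s["position"][2]*1e3),"f",np.round([f@ex,f@ey,f[2]],2),"m",s["ft_torque"].round(2),"t",round(s["time_s"],1))
E
python3 - <<'E'
from h import *
move_l(at(-5,-5,.235),R,.22); sleep(.2); rep("above")
move_l(at(-5,-5,.175),R,.1)
print(move_l(at(-5,-5,.159),R,.03,until_force=5)); sleep(.2); rep("low")
print(move_l(at(6,-5,.159),R,.01,until_force=4)); rep("bumpx")
s=sense();q=(s["position"]-SEAT)@ex*1e3
move_l(at(q-1.5,-5,.159),R,.02); sleep(.2); rep("back")
print(move_l(at(q-1.5,6,.159),R,.01,until_force=4)); rep("bumpy")
E
```

```text
above dx -4.90 dy -5.34 z 235.07 f [ 0.17 -0.99 -5.63] m [ 0.04 -0.04  0.04] t 11.5
False
low dx -4.88 dy -4.90 z 159.21 f [-0.56  0.99 -5.06] m [0.04 0.01 0.04] t 13.2
True
bumpx dx 1.41 dy -5.59 z 157.49 f [ 0.28  0.81 -6.33] m [-0.01  0.07 -0.04] t 14.0
back dx -0.17 dy -5.08 z 158.80 f [ 0.88  0.57 -5.75] m [-0.03 -0.   -0.02] t 14.4
True
bumpy dx -1.07 dy 1.13 z 157.57 f [-0.13 -0.19 -5.17] m [ 0.03 -0.01 -0.  ] t 15.2
```

Both fences touch within about 0.6 mm of the vision estimate. Now I lower it gently.

Run:
```python
from h import *
move_l(at(.3,.2,.159),R,.02); sleep(.3); rep("over")
for z in (.152,.148,.1445):
    r=move_l(at(.3,.2,z),R,.01,until_force=6); rep(r)
    if r: break
sleep(.3); rep("end")
```

```text
over dx 0.25 dy 0.18 z 158.88 f [ 0.12 -0.63 -5.23] m [ 0.01  0.04 -0.01] t 15.8
False dx 0.36 dy 0.26 z 152.06 f [-0.99  0.52 -5.9 ] m [-0.01 -0.02  0.01] t 16.7
False dx 0.29 dy 0.21 z 147.94 f [-0.12  0.11 -5.59] m [-0.02 -0.01  0.01] t 17.2
False dx 0.28 dy 0.24 z 144.58 f [-0.13 -1.21 -3.46] m [-0.02  0.07  0.01] t 17.7
end dx 0.27 dy 0.21 z 144.56 f [-0.44 -1.16 -3.72] m [-0.04  0.1  -0.  ] t 18.0
```

The lugs are in the sockets and the tray is nearly home. I'll press gently, then check before releasing.

Run:
```python
from h import *
print(move_l(at(.3,.2,.141),R,.008,until_force=8)); rep("press"); sleep(.2); rep("press")
C,p,d=snap("top","top_in"); P=cloud(C,d)
mm=(abs(P[...,2]-.092)<.008)&(abs(P[...,0]-.514)<.12)&(abs(P[...,1]-.297)<.1)
c=P[mm];D=c-SEAT;A=np.c_[D@ex,D@ey,np.ones(len(c))]
print(mm.sum(),np.linalg.lstsq(A,c[:,2],rcond=None)[0])
C,p,d=snap("scene","scene_in"); P=cloud(C,d);D=P-SEAT;X,Y=D@ex,D@ey
for sx in(-1,1):
  for sy in(-1,1):
    m=(abs(X*sx-.0935)<.0025)&(abs(Y*sy-.05)<.025)&(abs(P[...,2]-.09)<.012)
    print(sx,sy,m.sum(),np.percentile(P[m][:,2],[50,80]) if m.any() else None)
```

```text
True
press dx 0.31 dy 0.21 z 144.54 f [-1.32 -0.46  5.  ] m [-0.02  0.1   0.03] t 18.3
press dx 0.31 dy 0.20 z 144.51 f [ 0.32 -0.46  6.66] m [-0.02  0.04  0.01] t 18.5
318 [-0.00634572  0.00533491  0.09148507]
-1 -1 12 [0.09068299 0.0915382 ]
-1 1 1 [0.0922577 0.0922577]
1 -1 29 [0.08974989 0.09127683]
1 1 30 [0.0894186  0.09143405]
```

View pics/scene_in.png

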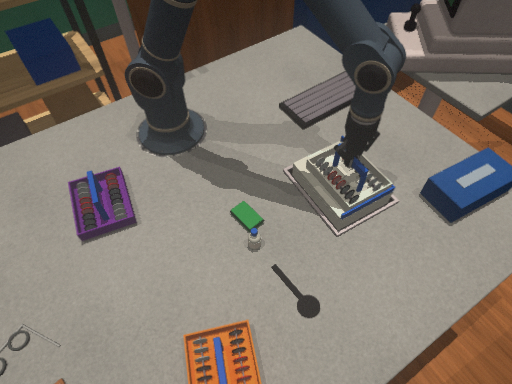

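The tray sits home: it stopped firm at z 144.5 mm and the rim is at about 92 mm, level. The bystanders are in place. Now I release and retreat.

Run:
```python
from h import *
command_gripper(.05); sleep(.2); rep("open")
p=sense()["position"]
move_l(p+[0,0,.03],R,.05); move_l(p+[0,0,.15],R,.15); sleep(.2); rep("up")
C,pic,d=snap("wrist","w_fin"); P=cloud(C,d);D=P-SEAT;X,Y=D@ex,D@ey
m=(abs(P[...,2]-.092)<.006)&(abs(X)<.11)&(abs(Y)<.09)
c=np.c_[X[m],Y[m]]*1000;print(cv2.minAreaRect(c.astype(np.float32)))
print(np.linalg.lstsq(np.c_[c,np.ones(len(c))],P[m][:,2]*1000,rcond=None)[0])
```

```text
open dx -1.11 dy -0.73 z 142.72 f [-0.19  0.26 -0.26] m [-0.04 -0.04 -0.02] t 19.2
up dx -1.49 dy -0.98 z 291.63 f [ 0.19 -0.36 -0.28] m [0.01 0.   0.03] t 21.1
((0.2640838623046875, -0.0364227294921875), (146.7635955810547, 190.6188201904297), 89.9632568359375)
[-7.13684667e-03 -1.03362557e-04  9.14929661e+01]
```

View pics/w_fin.png

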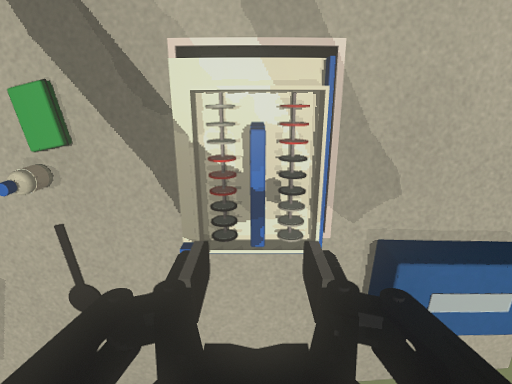

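The rim fit shows a slope of -7 mm/m. I'll run the same fit on the earlier picture of the tray standing level on the table, to rule out a bias.

Run:
```python
from h import *
for n,z,c0,yaw in(("w_tray",.042,(.4602,-.2955),3.1),("w_fin",.092,(.5143,.2972),-4.2)):
    f=np.load(n+".npz");P=cloud(cam("wrist",dict(position=f["pos"],tcp_rot=f["rot"])),f["d"])
    a=np.radians(yaw);D=P[...,:2]-c0;X=D@[np.cos(a),np.sin(a)];Y=D@[-np.sin(a),np.cos(a)]
    b=(abs(P[...,2]-z)<.006)&(abs(X)<.096)&(abs(Y)<.074)
    for nm,m in(("-x",X<-.0925),("+x",X>.0925),("-y",Y<-.0705),("+y",Y>.0705)):
        m=m&b;print(n,nm,m.sum(),(np.percentile(P[m][:,2],[25,50,75,90])*1e3).round(2) if m.any() else "")
```

```text
w_tray -x 347 [41.5  42.04 42.58 43.04]
w_tray +x 237 [41.38 41.8  42.18 42.57]
w_tray -y 337 [41.4  41.9  42.37 42.77]
w_tray +y 411 [41.42 41.92 42.42 42.84]
w_fin -x 294 [91.55 92.03 92.58 93.05]
w_fin +x 179 [91.24 91.69 92.06 92.52]
w_fin -y 315 [91.35 91.86 92.28 92.69]
w_fin +y 370 [91.37 91.88 92.35 92.82]
```

The rim heights match the table reference plus exactly 50 mm on all four sides, so the tray is home and level.

```bash
python3 -c "
from rig import *
print(finish_job())"
```

```text
the job is handed in; nothing more can be done
None
```

The white lens tray is seated in the cabinet's four sockets, home and level by the camera check, then let go; the eye-drop bottle, occluder and lens case were not touched, and the job was handed in at about 21 s.

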